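# Turn the long four-way rack to its wide holes

## Robot

A 6-joint arm with a two-finger parallel gripper is mounted at the origin on a cart in front of the work surface, level with it; the furniture and walls round the work are solid. World frame = base frame: x ahead of the robot, y to its left, z up, the work surface at z = 0. Lengths are in m, angles in rad, forces in N, time in s.
With the tool pointing down it reaches from about 0.225 to 0.875 m from the base axis. Payload 3.4 kg.
Tool frame: the origin (TCP) lies between the finger pads; the fingertips stand 19 mm ahead of it and the grasp point (between the pads) is the TCP; z points along the fingers, y is the direction in which the jaws open and shut (so a half turn about z gives the same grasp; the last joint's range is limited). The gripper opens to 85 mm and grips with 20 to 120 N. Pads are 22 mm wide; open, the fingers measure 114 mm over their backs; the gripper's body (76 mm by 85 mm) begins 54 mm behind the grasp point. The pads swing forward as they close: fully open they stand 13 mm farther back than shut.
Start: joints at [1.145, 0.276, 1.505, -0, 1.361, -0.121], TCP at [0.173, 0.549, 0.25] pointing down, gripper open.
Joint ranges: [-2.89, 2.89], [-0.75, 2.08], [0.22, 2.7], [-1.18, 4.32], [0.11, 2.71], [-2.7, 2.7]. Speed limits (rad/s): [2.57, 2.57, 3.14, 3.14, 3.14, 3.14].

## Interface

Orientations are given as a rotation vector (axis times angle).
In Python, from station import status, capture, calibration, order, regions_of, place_of gives the robot as it stands.
- The arm moves only by the tool carry_out, never from a script. Its argument "motion" is a list of rows, each an object with "dp": the shift along the tool's x, y, z in units of 0.3 m (1.0 is 0.3 m), a list of three; "turn": the turn, a rotation vector about the tool's x, y, z in units of 90 degrees (1.0 is 90 degrees), a list of three; "fingers": the finger opening in mm, from 0 to 85.4. In form: [{"dp": [dx, dy, dz], "turn": [rx, ry, rz], "fingers": fingers}, ...]. A call has 1 to 5 rows; each row is the pose to reach, as a shift and turn from the pose measured when the call began, along the tool's axes at that moment; what a row does not reach only later rows make up. A row lasts 1/10 s, in which the tool goes at most 50 mm and 8.59 degrees, less where a joint would pass 70% of its speed; a pose out of reach is approached as far as the arm can. A call with a number of a shift or a turn outside -1 to 1 is refused whole. A call with a gripper value outside its range is refused whole. The fingers move at their own pace and stop on an object; "newtons" is the grip in N (left out, the last holds). Time passes only in rows, so rows that repeat a pose let the fingers close. It gives the time, the measured TCP pose, the force and the opening at its end, in the units of the state.
- status.read_state(): the state, without advancing time (a new reading comes with each control period).
- capture(name): name is "scene" or "side" or "wrist"; returns (picture, depth): 420x560x3 uint8, blue, green, red; 420x560 float32, m along the optical axis (not along the pixel's ray), 0 where there is no reading.
- calibration(name): a dict with "fx", "fy", "cx", "cy" (pixels), "k1" (the pictures are not rectified: a ray, as slopes to the right and down, at radius r is drawn at 1 + k1 r^2 times it, then the intrinsics apply), "world_from_camera" (4x4, takes a point from camera to world coordinates); the wrist camera has in their place "tool_from_camera" (4x4, takes a point from camera to tool coordinates, whose origin is the TCP and whose axes are the flange's). Camera axes: x right, y down, z forward; pixel columns grow to the right and rows downward; lengths in m; the calibration is good to about 2 mm. A picture is of the moment at which its call begins: read the wrist's pose just before it. calibration takes no time and is no camera call.
- order.sign_off(): hands the job in, once; it reports no verdict.
Trained networks look in the newest picture that a camera, given by its name, has taken for a name from the list of things; names that differ only in an ending like _2 or _b are one class to them, and where a whole thing is asked for, a point or a joint stands for the part that bears it (a point fixed in the world has none). Each returns a list of dicts, best first, with "conf" (0 to 1); they miss things now and then, are a little off and sometimes report something else, mostly with a low value. They report only what shows in the picture. A call takes as long as a camera call.
- regions_of(camera, label): "mask" (420x560 bool, what is visible of it) and "xy" ([column, row] in pixels, amid what is visible of it).
- place_of(camera, label): "xy" ([column, row] in pixels: a listed point, or the origin of a listed thing).
The state is a dict: "time_s": time; "q": joint angles; "joint_velocities": joint speeds; "effort": joint torques, N m; "tool_pos": TCP position; "ee_rot": TCP orientation; "contact_force": force on the tool from outside, world axes, zero at the start; "moment": the same for the moment, N m; "grip_width": opening from 0.0 (shut) to 1.0 (fully open).
Only numpy, scipy, OpenCV 4.12 (cv2) and the standard library are available. Lean on these libraries where they do the work, as an engineer would, in place of code of your own. Each camera call takes 0.05 s, during which the arm holds its last target.

## Task

On the freezer lid stand two grey four-way tube racks, a long one and a short one; the side with the wide holes of each looks towards the robot. Roll the long rack over by one side, away from the robot, without picking it up, so that it lies flat with its three wide holes facing straight up. Leave the short rack standing where it is.

Things in the scene. Friction and masses are not known exactly. Their poses are not given: they have to be found in the camera images.
- long_rack: Long four-way tube rack: grey plastic bar, a hole size per long side. Starts 44 mm thick (x), 120 long (y), 62 tall (z), about 0.16 kg. Origin: centre of the side it first stands on. x points away from the robot (turned up to 30 degrees), with 80 mm free beyond; the -x side has three 31 mm holes. Pushed towards +x near its top edge it tips, falling by itself past 35 degrees; pushed low it slides
- wide_holes (a point): Centre of the long rack's -x side, the one with the three wide holes (31 mm above the lid at the start, 44 mm when that side faces up; the rack's z axis is then level). Axes as the rack's. The holes are not for fingers: treat the rack as a closed box
- short_rack: The short four-way rack, to be left alone: same grey plastic and section (44 mm thick, 62 mm tall) but 78 mm long, with two wide holes to the robot's side. Origin: centre of the side it stands on; x away from the robot, y along its length. It stands 0.16 to 0.29 m nearer to or farther from the robot than the long rack

How it is judged:
By the outcome, as a careful person would: the job done as asked, in the order asked, and still so for the second after the job is handed in, with the robot touching nothing.
It also fails if it takes over 22 s, if anything falls off the work surface, if the arm or the gripper's body presses on something with over 40 N, if the wrist force passes 120 N, or if a joint passes its speed limit or range.

## Working session

There is one attempt and no reset: what is moved stays moved. The work goes in short steps, Python scripts to look and compute and a tool call to move; the robot and the scene stay as the last step left them, time stands still between calls to the robot, and variables do not carry over. Pictures are saved under pics/ and viewed, and the job is handed in when it is done.

Besides the shell and the picture viewer there is one more tool, called as name([rows], argument=value, ...), one row to a line, values as JSON. carry_out: Moves the arm, as the interface text tells. Shifts and turns lie within -1 to 1; 1 stands for 0.3 m of shift or 90 degrees of turn. Its arguments: {"type":"object","properties":{"motion":{"type":"array","items":{"type":"object","properties":{"dp":{"type":"array","items":{"type":"number","minimum":-1,"maximum":1}},"turn":{"type":"array","items":{"type":"number","minimum":-1,"maximum":1}},"fingers":{"type":"number"}}}},"newtons":{"type":"number"}},"required":["motion"]}

```bash
ls; mkdir -p pics; cat > h.py <<'E'
import numpy as np, cv2
from station import status, capture, calibration, order, regions_of, place_of
from scipy.spatial.transform import Rotation as R
def cloud(cam,dep,st=None):
    c=calibration(cam); h,w=dep.shape
    u,v=np.meshgrid(np.arange(w),np.arange(h))
    K=np.array([[c['fx'],0,c['cx']],[0,c['fy'],c['cy']],[0,0,1.]])
    p=cv2.undistortPoints(np.stack([u,v],-1).reshape(-1,1,2).astype(np.float64),K,np.array([c['k1'],0,0,0.])).reshape(h,w,2)
    P=np.concatenate([p*dep[...,None],dep[...,None]],-1)
    if 'world_from_camera' in c: T=np.array(c['world_from_camera'])
    else:
        A=np.eye(4);A[:3,:3]=R.from_rotvec(st['ee_rot']).as_matrix();A[:3,3]=st['tool_pos'];T=A@np.array(c['tool_from_camera'])
    return P@T[:3,:3].T+T[:3,3]
E
python3 - <<'E'
from h import *
s=status.read_state();print(s)
for n in ['scene','side']:
    im,d=capture(n);cv2.imwrite(f'pics/{n}0.png',im);np.save(f'{n}_d.npy',d)
    X=cloud(n,d)
    for l in ['long_rack','short_rack']:
        for r in regions_of(n,l):
            m=r['mask']&(d>0);P=X[m];print(n,l,r['conf'],r['xy'],m.sum())
            if len(P): print(np.percentile(P,[2,50,98],axis=0).round(3).tolist())
            t=P[(P[:,2]>.056)&(P[:,2]<.068)]
            if len(t)>20: print(' top',len(t),t[:,2].mean(),[np.round(a,3) for a in cv2.minAreaRect((t[:,:2]*1000).astype(np.float32))])
    for r in place_of(n,'wide_holes'):print(n,'wh',r)
E
```

```text
pics
{'time_s': 0.0, 'q': array([ 1.14498701e+00,  2.76601317e-01,  1.50614398e+00, -2.20236773e-05,
        1.36070270e+00, -1.20995198e-01]), 'joint_velocities': array([ 1.82275791e-03, -4.70846401e-04,  1.31780456e-03,  4.24036258e-04,
       -2.01824482e-03, -3.72097823e-05]), 'effort': array([ 1.60752013e-03, -4.16783524e+01, -2.45797795e+01, -1.53996175e-04,
        1.10531659e-02,  1.77881965e-06]), 'tool_pos': array([0.17236802, 0.54803186, 0.24943176]), 'ee_rot': array([-4.76869203e-01, -3.10470210e+00,  2.81481557e-03]), 'contact_force': array([-0.39716747, -0.10039078,  0.05096758]), 'moment': array([-0.00389711,  0.00738725, -0.04006911]), 'grip_width': 0.9979387654103836}
scene long_rack 0.65 [241.1, 200.0] 2135
[[0.637, -0.334, -0.0], [0.664, -0.251, 0.043], [0.71, -0.212, 0.062]]
 top 758 0.0602165481044145 [array([ 674.636, -273.266]), array([ 44.41 , 124.481]), np.float64(18.494)]
scene short_rack 0.55 [328.3, 248.9] 1843
[[0.435, -0.246, 0.002], [0.46, -0.182, 0.05], [0.499, -0.167, 0.062]]
 top 790 0.0605350013714043 [array([ 470.403, -209.27 ]), array([43.524, 83.501]), np.float64(28.613)]
scene wh {'xy': [258.8, 201.7], 'conf': 0.67}
side long_rack 0.6 [237.8, 204.7] 1308
[[0.645, -0.328, -0.0], [0.677, -0.263, 0.059], [0.711, -0.211, 0.063]]
 top 809 0.060240209972436225 [array([ 677.336, -271.786]), array([ 44.045, 119.622]), np.float64(18.403)]
side wh {'xy': [245.6, 195.1], 'conf': 0.62}
```

View pics/scene0.png

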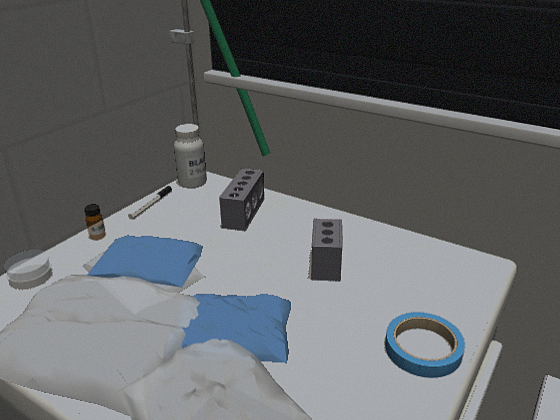

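View pics/side0.png

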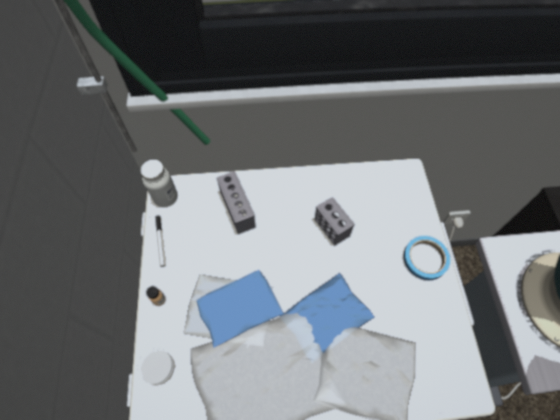

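The scene view shows the long rack at (241,200) and the short one at (328,249). The wide holes face right, towards the robot. In the side view they are at (237,205) and (334,220), and +x points left. I'll refine the axis and work out the approach.

```bash
cat >> h.py <<'E'
C=np.array([.676,-.2725]); A=np.radians(18.4); RX=np.array([np.cos(A),np.sin(A)]); RY=np.array([-RX[1],RX[0]])
def goto(p,steps_turn=True):
    s=status.read_state(); Rm=R.from_rotvec(s['ee_rot']).as_matrix()
    G=np.column_stack([np.r_[-RX,0],np.r_[RY,0],[0,0,-1]]); 
    print('t',s['time_s'],'tool',s['tool_pos'].round(4),'F',s['contact_force'].round(2),'q6',s['q'][5].round(2),'w',s['grip_width'])
    print('dp',(Rm.T@(np.array(p)-s['tool_pos'])/.3).round(3),'turn',(R.from_matrix(Rm.T@G).as_rotvec()/(np.pi/2)).round(3))
E
python3 - <<'E'
from h import *
d=np.load('side_d.npy');X=cloud('side',d)
m=regions_of('side','long_rack')[0]['mask']
P=X[m];t=P[(P[:,2]>.056)&(P[:,2]<.068),:2]
c=t.mean(0);w,v=np.linalg.eigh(np.cov((t-c).T));print(c,v[:,1],np.degrees(np.arctan2(v[1,0],v[0,0])))
# obstacles beyond rack
Q=X.reshape(-1,3);q=Q[:,:2]-C;a=q@RX;b=q@RY
k=(a>.03)&(a<.25)&(abs(b)<.09)&(Q[:,2]>.008)&(d.ravel()>0)
print('beyond',k.sum(),np.percentile(a[k],[0,2,10]) if k.sum() else 0)
print('lid z',np.median(Q[(a>.03)&(a<.08)&(abs(b)<.05),2]))
print(C-.07*RX)
goto([*(C-.07*RX),.25])
goto([.28,.3,.25])
E
```

```text
[ 0.67786296 -0.26942514] [-0.30212919  0.95326699] -162.41446785170464
beyond 1191 [0.11438103 0.11660356 0.12347124]
lid z -0.0012546511270166705
[ 0.60957868 -0.29459543]
t 0.45 tool [0.1726 0.5485 0.2502] F [-0.6  -0.69  0.33] q6 -0.12 w 0.9981716417320605
dp [-2.233e+00 -2.244e+00  1.000e-03] turn [-0.    -0.    -0.398]
t 0.45 tool [0.1726 0.5485 0.2502] F [-0.6  -0.69  0.33] q6 -0.12 w 0.9981716417320605
dp [-0.59  -0.683  0.001] turn [-0.    -0.    -0.398]
```

carry_out([
  {"dp": [-0.06, -0.06, 0], "turn": [0, 0, -0.08], "fingers": 30},
  {"dp": [-0.17, -0.17, 0], "turn": [0, 0, -0.16], "fingers": 30},
  {"dp": [-0.28, -0.28, 0], "turn": [0, 0, -0.24], "fingers": 30},
  {"dp": [-0.39, -0.39, 0], "turn": [0, 0, -0.32], "fingers": 30},
  {"dp": [-0.5, -0.5, 0], "turn": [0, 0, -0.398], "fingers": 30},
])

```text
time_s: 0.95
tool_pos: [0.2711, 0.3588, 0.2504]
ee_rot: [-0.51, 3.099, 0.0]
contact_force: [0.4, 0.3, 1.2]
grip_width: 0.351
```

```bash
python3 -c "
from h import *
goto([*(C-.07*RX),.2])"
```

```text
t 0.95 tool [0.2711 0.3588 0.2504] F [0.43 0.32 1.16] q6 -1.13 w 0.350675522494454
dp [-0.37  -2.425  0.168] turn [-0.     0.     0.003]
```

carry_out([
  {"dp": [-0.02, -0.13, 0], "turn": [0, 0, 0], "fingers": 30},
  {"dp": [-0.05, -0.29, 0], "turn": [0, 0, 0], "fingers": 30},
  {"dp": [-0.07, -0.45, 0], "turn": [0, 0, 0], "fingers": 30},
  {"dp": [-0.1, -0.61, 0], "turn": [0, 0, 0], "fingers": 30},
  {"dp": [-0.12, -0.77, 0], "turn": [0, 0, 0], "fingers": 30},
])

```text
time_s: 1.45
tool_pos: [0.3801, 0.1499, 0.2508]
ee_rot: [-0.51, 3.097, 0.0]
contact_force: [0.5, -0.0, -1.2]
grip_width: 0.357
```

```bash
python3 -c "
from h import *
goto([*(C-.07*RX),.2])"
```

```text
t 1.45 tool [0.3801 0.1499 0.2508] F [ 0.47 -0.05 -1.19] q6 -1.69 w 0.3566540382724811
dp [-0.249 -1.649  0.17 ] turn [-0.     0.002  0.003]
```

carry_out([
  {"dp": [-0.02, -0.16, 0], "turn": [0, 0, 0], "fingers": 30},
  {"dp": [-0.05, -0.32, 0], "turn": [0, 0, 0], "fingers": 30},
  {"dp": [-0.07, -0.48, 0], "turn": [0, 0, 0], "fingers": 30},
  {"dp": [-0.1, -0.64, 0], "turn": [0, 0, 0], "fingers": 30},
  {"dp": [-0.12, -0.8, 0], "turn": [0, 0, 0], "fingers": 30},
])

```text
time_s: 1.95
tool_pos: [0.4921, -0.0679, 0.2512]
ee_rot: [-0.509, 3.096, 0.0]
contact_force: [0.8, 0.1, 0.2]
grip_width: 0.353
```

carry_out([
  {"dp": [-0.02, -0.16, 0], "turn": [0, 0, 0], "fingers": 30},
  {"dp": [-0.05, -0.32, 0], "turn": [0, 0, 0], "fingers": 30},
  {"dp": [-0.07, -0.48, 0], "turn": [0, 0, 0], "fingers": 30},
  {"dp": [-0.1, -0.64, 0], "turn": [0, 0, 0], "fingers": 30},
  {"dp": [-0.11, -0.78, 0], "turn": [0, 0, 0], "fingers": 30},
])

```text
time_s: 2.45
tool_pos: [0.5995, -0.2815, 0.2511]
ee_rot: [-0.508, 3.096, -0.0]
contact_force: [1.0, -0.2, 0.8]
grip_width: 0.353
```

```bash
python3 -c "
from h import *
goto([*(C-.065*RX),.075])
im,d=capture('side');cv2.imwrite('pics/side1.png',im)
im,d=capture('scene');cv2.imwrite('pics/scene1.png',im)
X=cloud('scene',d);T=status.read_state()['tool_pos']
k=(abs(X[...,0]-T[0])<.06)&(abs(X[...,1]-T[1])<.06)&(X[...,2]>.1)
z=X[k][:,2];print(np.histogram(z,bins=np.arange(.1,.4,.01)),T)
"
```

```text
t 2.45 tool [ 0.5995 -0.2815  0.2511] F [ 1.04 -0.2   0.77] q6 -2.44 w 0.3526996842929207
dp [-0.032 -0.052  0.587] turn [-0.001  0.003  0.003]
(array([  0,   0,   0,   0,   0,   0,   0,   0,   0,   0,   0,   0,   0,
        96, 128, 134, 132, 126, 215, 171, 234, 229, 252, 300, 200, 189,
       389,  97,   0,   0]), array([0.1 , 0.11, 0.12, 0.13, 0.14, 0.15, 0.16, 0.17, 0.18, 0.19, 0.2 ,
       0.21, 0.22, 0.23, 0.24, 0.25, 0.26, 0.27, 0.28, 0.29, 0.3 , 0.31,
       0.32, 0.33, 0.34, 0.35, 0.36, 0.37, 0.38, 0.39, 0.4 ])) [ 0.59995741 -0.28478152  0.24989119]
```

carry_out([
  {"dp": [-0.02, -0.04, 0.12], "turn": [0, 0, 0], "fingers": 30},
  {"dp": [-0.02, -0.04, 0.27], "turn": [0, 0, 0], "fingers": 30},
  {"dp": [-0.02, -0.04, 0.42], "turn": [0, 0, 0], "fingers": 30},
  {"dp": [-0.02, -0.04, 0.54], "turn": [0, 0, 0], "fingers": 30},
  {"dp": [-0.02, -0.04, 0.59], "turn": [0, 0, 0], "fingers": 30},
])

```text
time_s: 3.05
tool_pos: [0.6074, -0.2923, 0.0686]
ee_rot: [0.503, -3.099, -0.004]
contact_force: [-1.0, 0.5, -0.1]
grip_width: 0.353
```

```bash
python3 -c "
from h import *
goto([*(C-.033*RX),.072])
im,d=capture('scene');cv2.imwrite('pics/scene2.png',cv2.resize(im[130:300,150:400],None,fx=3,fy=3))
im2,d2=capture('side');cv2.imwrite('pics/side2.png',cv2.resize(im2[100:280,150:400],None,fx=3,fy=3))
goto([*(C-.033*RX),.072])
X=cloud('scene',d);T=status.read_state()['tool_pos']
q=X[...,:2]-C;a=q@RX;b=q@RY
k=(a>-.1)&(a<-.03)&(abs(b)<.06)&(X[...,2]>.02)
z=X[k][:,2];print(np.c_[np.histogram(z,bins=np.arange(.02,.13,.005))[1][:-1],np.histogram(z,bins=np.arange(.02,.13,.005))[0]].tolist())
t=k&(X[...,2]<.075)&(a<-.035); print(np.percentile(a[t],[2,50,98]),np.percentile(b[t],[2,50,98]),np.percentile(X[t][:,2],[1,5]))
"
```

```text
t 3.05 tool [ 0.6074 -0.2923  0.0686] F [-1.    0.55 -0.14] q6 -2.45 w 0.35331073612731123
dp [-0.128 -0.01  -0.012] turn [ 0.002 -0.001  0.001]
t 3.15 tool [ 0.608  -0.2927  0.0697] F [-0.   -0.83  0.18] q6 -2.45 w 0.3485799941717239
dp [-0.126 -0.008 -0.008] turn [ 0.001 -0.001  0.001]
[[0.02, 0.0], [0.025, 0.0], [0.030000000000000002, 0.0], [0.035, 0.0], [0.04000000000000001, 0.0], [0.045000000000000005, 4.0], [0.05, 34.0], [0.05500000000000001, 38.0], [0.06000000000000001, 51.0], [0.06500000000000002, 46.0], [0.07, 54.0], [0.07500000000000001, 50.0], [0.08000000000000002, 45.0], [0.08500000000000002, 36.0], [0.09000000000000001, 21.0], [0.09500000000000001, 51.0], [0.10000000000000002, 83.0], [0.10500000000000002, 57.0], [0.11000000000000003, 39.0], [0.11500000000000002, 83.0], [0.12000000000000002, 60.0]]
[-0.08383264 -0.07774847 -0.0619851 ] [-0.01457767  0.02499577  0.03323514] [0.0496066  0.05086569]
```

View pics/scene2.png

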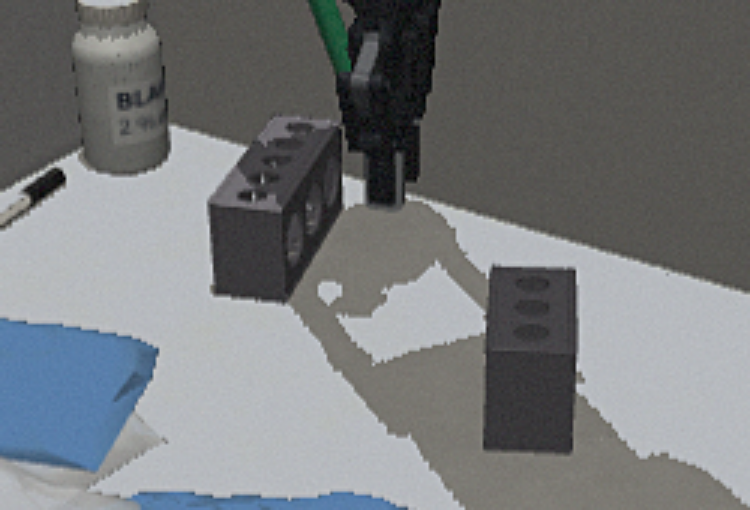

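View pics/side2.png

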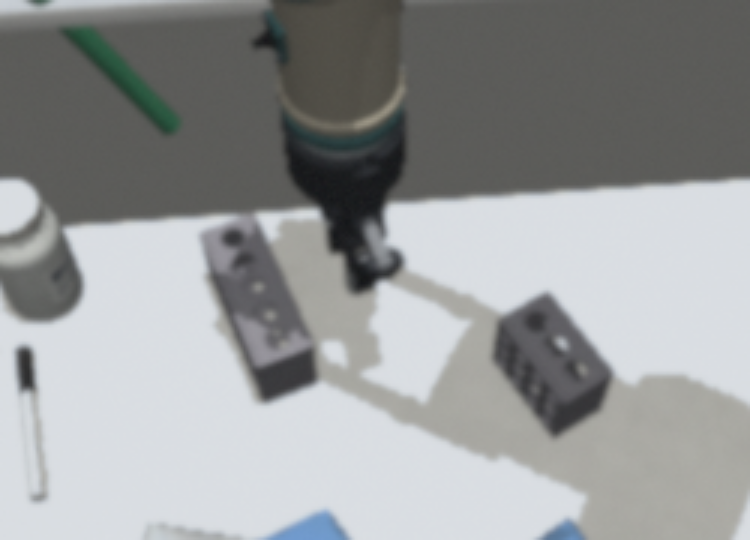

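carry_out([
  {"dp": [-0.03, -0.005, -0.012], "turn": [0, 0, 0], "fingers": 30},
  {"dp": [-0.07, -0.008, -0.012], "turn": [0, 0, 0], "fingers": 30},
  {"dp": [-0.1, -0.008, -0.012], "turn": [0, 0, 0], "fingers": 30},
  {"dp": [-0.12, -0.008, -0.012], "turn": [0, 0, 0], "fingers": 30},
  {"dp": [-0.14, -0.008, -0.012], "turn": [0, 0, 0], "fingers": 30},
])

```text
time_s: 3.65
tool_pos: [0.6494, -0.2815, 0.074]
ee_rot: [0.505, -3.099, -0.002]
contact_force: [-1.4, -0.7, 0.3]
grip_width: 0.352
```

```bash
cat > look.py <<'E'
from h import *
import sys
n=sys.argv[1]
goto([*(C-.033*RX),.072])
im,d=capture('scene');cv2.imwrite(f'pics/scene{n}.png',cv2.resize(im[130:300,150:400],None,fx=3,fy=3))
X=cloud('scene',d)
for r in regions_of('scene','long_rack')[:1]:
    k=r['mask']&(d>0);P=X[k];q=P[:,:2]-C;Q=np.c_[q@RX,q@RY,P[:,2]]
    print(r['conf'],k.sum(),np.percentile(Q,[2,50,98],axis=0).round(3).tolist())
    # end face (b max) profile
    e=Q[Q[:,1]>np.percentile(Q[:,1],97)-.006]
    rc=cv2.minAreaRect((e[:,[0,2]]*1000).astype(np.float32));print('end face a,z',rc)
E
python3 look.py 3
```

```text
t 3.65 tool [ 0.6494 -0.2815  0.074 ] F [-1.45 -0.73  0.35] q6 -2.4 w 0.3517454439302289
dp [0.016 0.    0.007] turn [ 0.001 -0.001  0.001]
0.93 1742 [[-0.022, -0.057, 0.003], [-0.002, 0.047, 0.039], [0.024, 0.06, 0.064]]
end face a,z ((0.9749736785888672, 32.58771514892578), (61.498863220214844, 44.252685546875), 85.50997924804688)
```

View pics/scene3.png

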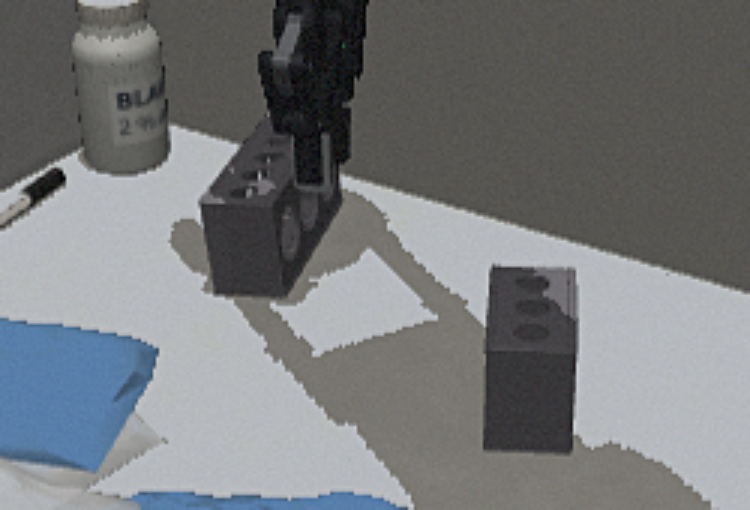

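The rack is tilting about 5° without sliding, so I'll keep pushing.

carry_out([
  {"dp": [-0.015, 0, 0], "turn": [0, 0, 0], "fingers": 30},
  {"dp": [-0.03, 0, 0], "turn": [0, 0, 0], "fingers": 30},
  {"dp": [-0.045, 0, 0], "turn": [0, 0, 0], "fingers": 30},
  {"dp": [-0.06, 0, 0], "turn": [0, 0, 0], "fingers": 30},
])

```text
time_s: 4.15
tool_pos: [0.667, -0.2756, 0.0736]
ee_rot: [0.505, -3.1, -0.003]
contact_force: [0.2, -0.5, -0.3]
grip_width: 0.352
```

```bash
python3 look.py 4
```

```text
t 4.15 tool [ 0.667  -0.2756  0.0736] F [ 0.24 -0.45 -0.32] q6 -2.38 w 0.35248946145014626
dp [0.078 0.    0.005] turn [ 0.001 -0.     0.001]
0.63 1784 [[-0.017, -0.063, -0.001], [0.01, 0.046, 0.038], [0.061, 0.061, 0.073]]
end face a,z ((13.703932762145996, 37.303436279296875), (61.82643508911133, 44.976417541503906), 64.31668853759766)
```

View pics/scene4.png

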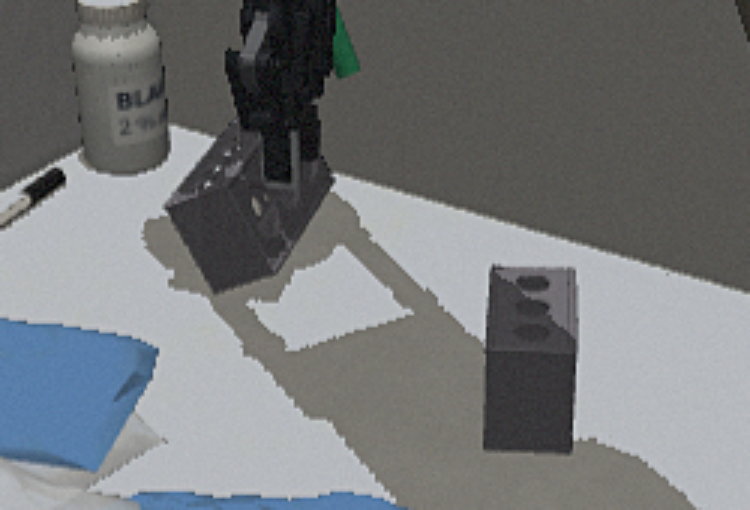

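carry_out([
  {"dp": [-0.012, 0, 0], "turn": [0, 0, 0], "fingers": 30},
  {"dp": [-0.024, 0, 0], "turn": [0, 0, 0], "fingers": 30},
  {"dp": [-0.036, 0, 0], "turn": [0, 0, 0], "fingers": 30},
  {"dp": [-0.044, 0, 0], "turn": [0, 0, 0], "fingers": 30},
  {"dp": [-0.044, 0, 0], "turn": [0, 0, 0], "fingers": 30},
])

```text
time_s: 4.75
tool_pos: [0.6804, -0.271, 0.0734]
ee_rot: [-0.506, 3.1, 0.002]
contact_force: [-0.4, -0.4, 0.8]
grip_width: 0.351
```

```bash
python3 look.py 5
```

```text
t 4.75 tool [ 0.6804 -0.271   0.0734] F [-0.38 -0.35  0.76] q6 -2.37 w 0.3511632898692641
dp [0.125 0.    0.004] turn [0.001 0.    0.001]
0.63 2082 [[0.023, -0.059, -0.001], [0.052, 0.029, 0.029], [0.097, 0.06, 0.044]]
end face a,z ((52.86394500732422, 21.321073532104492), (62.12033462524414, 45.10696029663086), 0.007373242173343897)
```

View pics/scene5.png

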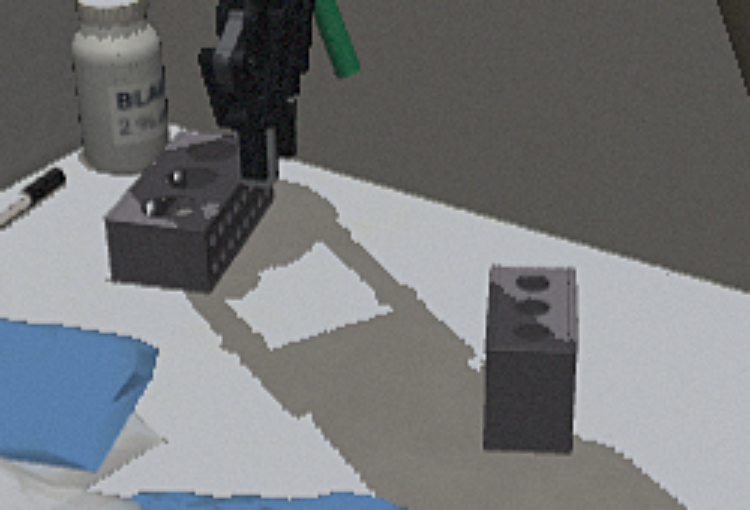

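The rack is flat with its wide holes up and its top at 44 mm. Next I'll retract back and up, clear of the rack.

carry_out([
  {"dp": [0.02, 0, -0.05], "turn": [0, 0, 0], "fingers": 30},
  {"dp": [0.05, 0, -0.18], "turn": [0, 0, 0], "fingers": 30},
  {"dp": [0.08, 0, -0.32], "turn": [0, 0, 0], "fingers": 30},
  {"dp": [0.1, 0, -0.42], "turn": [0, 0, 0], "fingers": 30},
  {"dp": [0.1, 0, -0.42], "turn": [0, 0, 0], "fingers": 30},
])

```text
time_s: 5.35
tool_pos: [0.6529, -0.2829, 0.2072]
ee_rot: [-0.503, 3.092, -0.01]
contact_force: [0.6, 0.2, -0.3]
grip_width: 0.352
```

```bash
python3 look.py 6; python3 -c "
from h import *
im,d=capture('side');cv2.imwrite('pics/side6.png',cv2.resize(im[100:280,100:400],None,fx=2,fy=2));X=cloud('side',d)
for r in regions_of('side','short_rack')[:1]+regions_of('side','long_rack')[:1]:
    P=X[r['mask']&(d>0)];print(r['conf'],np.percentile(P,[2,50,98],axis=0).round(3).tolist())
    t=P[P[:,2]>np.percentile(P[:,2],98)-.006];print(cv2.minAreaRect((t[:,:2]*1000).astype(np.float32)))
print(place_of('side','wide_holes'))
"
```

```text
t 5.35 tool [ 0.6529 -0.2829  0.2072] F [ 0.6   0.15 -0.32] q6 -2.4 w 0.35221510032851455
dp [0.03  0.012 0.45 ] turn [-0.005  0.005  0.001]
0.76 2237 [[0.023, -0.059, -0.0], [0.047, 0.021, 0.031], [0.084, 0.061, 0.044]]
end face a,z ((53.05552673339844, 22.009044647216797), (45.2042236328125, 62.19948959350586), 87.84979248046875)
0.96 [[0.687, -0.313, -0.001], [0.729, -0.247, 0.041], [0.769, -0.191, 0.045]]
((729.9017944335938, -255.10382080078125), (62.09407424926758, 121.8866958618164), 18.52651596069336)
[{'xy': [210.8, 206.3], 'conf': 0.64}]
```

View pics/side6.png

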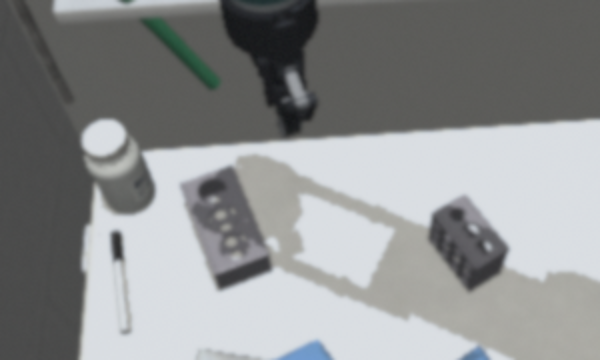

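View pics/scene6.png

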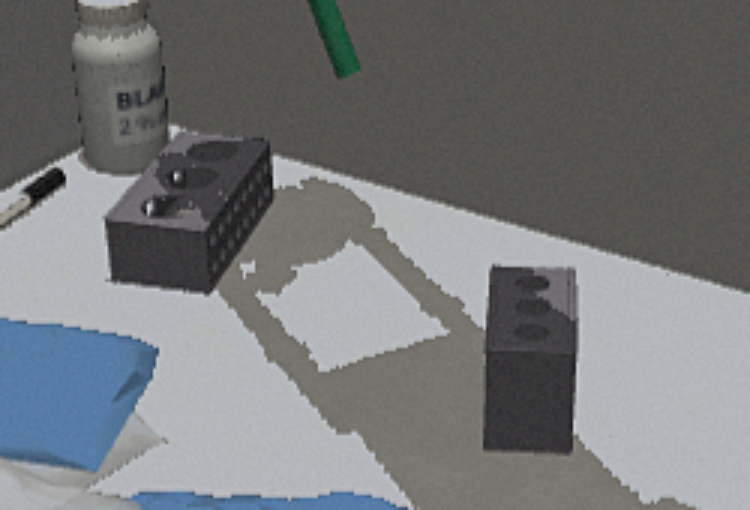

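Both views show the long rack flat with its three wide holes up, clear of the bottle. The short rack is still standing in its place, and the gripper is clear of everything.

```bash
python3 -c "
from h import *
print(order.sign_off())"
```

```text
the job is handed in; nothing more can be done
None
```

I rolled the long rack over by one side, away from the robot, and it now lies flat with its three wide holes facing up. I pushed near its top edge with the fingertips, about 54 mm above the lid. It tipped past balance and fell flat without being gripped. I then backed the gripper off and up to about 0.21 m and handed the job in at roughly 5.6 s of the 22 s allowed.

**Long rack:** the top is level at about 44 mm and measures 62 × 122 mm from above. Its angle of 18.5° is almost the same as the 18.4° it started at. It hardly slid, and it stayed clear of the bottle behind it.

**Short rack:** in the scene camera pictures it stands unmoved. The network did not find it in the side camera's picture, at the start or at the end, so I checked it by eye rather than by measurement. I never touched it.

**Force:** every wrist force reading stayed below about 2 N.

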